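# Clamp the bench block under the twist-lock hold-down

## Robot

A 6-joint arm with a two-finger parallel gripper is mounted at the origin on a cart in front of the work surface, level with it; the furniture and walls round the work are solid. World frame = base frame: x ahead of the robot, y to its left, z up, the work surface at z = 0. Lengths are in m, angles in rad, forces in N, time in s.
With the tool pointing down it reaches from about 0.25 to 0.8 m from the base axis. Payload 8.5 kg.
Tool frame: the origin (TCP) lies at the very end of the fingers, on their centre line; the grasp point (between the pads) lies 19 mm behind it; z points along the fingers, y is the line along which they close (so a half turn about z gives the same grasp; the last joint's range is limited). The gripper opens to 85 mm and grips with 20 to 120 N. Pads are 22 mm wide; open, the fingers measure 114 mm over their backs; the gripper's body (76 mm by 85 mm) begins 54 mm behind the grasp point. The pads swing forward as they close: fully open they stand 13 mm farther back than shut.
Start: joints at [1.237, 0.238, -0.013, 1.319, 0, 1.571], TCP at [0.172, 0.496, 0.231] pointing down, gripper open.
Joint ranges: [-2.66, 2.66], [-1.03, 1.9], [-1.14, 1.46], [-1.82, 2.27], [-1.45, 1.34], [-3.14, 3.14]. Speed limits (rad/s): [2.22, 2.22, 2.79, 3.14, 3.14, 3.14].

## Interface

Orientations are given as [roll, pitch, yaw] about the fixed x, y, z axes, in that order (R = Rz(yaw) Ry(pitch) Rx(roll)).
In Python, from bench import arm gives the robot as it stands.
- The arm moves only by the shell command python3 -m crank FILE [OPENING] [FORCE], which reads ROWS from the file FILE. ROWS is a JSON object whose key "ticks" holds a list of rows, 1 to 5 of them, each of 6 numbers: dx, dy, dz in shares of 0.4 m (1.0 is 0.4 m), then a rotation vector rx, ry, rz in parts of the range, where 1.0 means 2 rad; each row shifts and turns the commanded pose from where the row before left it, along the tool's axes as they then stand; what a row does not reach is not made up. A row lasts 1/12 s, in which the tool goes at most 0.0417 m and 0.125 rad, less where a joint would pass 70% of its speed; a pose out of reach is approached as far as the arm can. OPENING is the opening from 0.0 (shut) to 1.0 (fully open), set as the command begins (- or left out keeps the last). The fingers move at their own pace and stop on an object; FORCE is the grip in N (left out, the last holds). Time passes only in rows, so rows that do not move let the fingers close. It prints the time, the measured TCP pose, the force, the opening and the grip force at its end. No shift or turn number may pass 1 either way. Input that does not fit is refused with a message, and nothing moves.
- arm.get_state(): the state, without advancing time (a new reading comes with each control period).
- arm.grab_frame(name): name is "scene" or "top"; returns a dict with "color" (384x512x3 uint8, red, green, blue), "vertical_fov" (degrees; the focal length in pixels is half the picture's height over the tangent of half this angle, whatever the lens; pixels are square), "cx", "cy" (the principal point, pixels), "R" (3x3) and "t" (3): a world point X has camera coordinates R X + t. Camera axes: x right, y down, z forward; pixel columns grow to the right and rows downward; lengths in m; the calibration is good to about 2 mm. A picture is of the moment at which its call begins. There is no depth.
- arm.finish_job(): hands the job in; it is judged then, once.
The state is a dict: "time": time; "qpos": joint angles; "qvel": joint speeds; "joint_torque": joint torques, N m; "tool_pos": TCP position; "eef_rot": TCP orientation; "wrist_force": force on the tool from outside, world axes, zero at the start; "moment": the same for the moment, N m; "gripper_width": opening from 0.0 (shut) to 1.0 (fully open); "gripper_force": force on a finger pad.
Only numpy, scipy, OpenCV 4.12 (cv2) and the standard library are available. Lean on these libraries where they do the work, as an engineer would, in place of code of your own. Each camera call takes 0.05 s, during which the arm holds its last target. There are 200 camera calls.

## Task

Clamp the steel bench block down on its wooden block with the telescoping hold-down stand: twist the handle anticlockwise to unlock the rod before sliding it, push the rod down until its rubber foot presses on the steel block with about 10 newtons (never more than 20), then twist the handle clockwise to its stop to lock it while you keep up the pressure, and let go. Leave the steel block where it lies and do not disturb the other things on the bench.

Things in the scene. Friction and masses are not known exactly. Their poses are not given: they have to be found in the camera images.
- stand: grey hold-down stand, bolted down; origin at the centre of the underside of its base plate (120x120x16 mm). A column (42 mm wide at its head) rises there to 181 mm; an arm reaches along the stand's -x to an upright sleeve (39 mm diameter, 125 to 185 mm above the bench) with its axis at x = -110 mm, y = 0. The steel rod telescopes up and down through the sleeve.
- handle (a point): centre of the black paddle-shaped handle on top of the rod, on the rod's axis, where to grip it: 48 mm long along the point's x, 20 mm thick along y, 28 mm high; z is up. Rides and twists with the rod. Its neck ends 22 mm below the point.
- extension (a joint): slide of the rod, m: 0 raised, grows downward, stops at 0.075; starts at 0 to 0.02. Unlocked, the rod (weight 2 N) is held by 2.5 N of drag either way, so while pressing down on the block the push on the handle is about 0.5 N more than the foot's force (backing off, 4.5 N less). Locked, it holds against 20 N or more.
- twist (a joint): twist of the rod, rad: 0 at the unlocked stop, grows clockwise seen from above to the locked stop at 1.25; starts at 1.17 to 1.25. Slides freely below about 0.3; from 0.4 the brake bites, the torque rising to a few tenths of a N m; locked above 1.05, where it stays when released. At 0 the handle's x is along the stand's x.
- foot_pad: foot at the lower end of the rod, it does not turn with the rod: a rubber disc 26 mm wide, 10 mm thick, on a short threaded stem. Origin on the rod's axis, 185 mm below the handle's centre. The rubber sole lies 0 to 8 mm above this origin, as the stem was last screwed in (not measured, differs each time); it gives about 0.1 mm for each newton.
- bench_block: loose polished steel bench block, 70x70x18 mm, about 0.6 kg, origin at the centre of its underside, its top 18 mm above that; lies on the wooden block under the foot, 25 to 75 mm below the sole at the start.
- wood_block: dark wooden block 75x130 mm, fixed to the bench, under the steel block; origin at the centre of its underside (let into the bench by 0 to 15 mm), its top 35 mm above the origin.
- hammer_1: chasing hammer, 240 mm long, lying on the bench, a bystander; origin under its middle.
- tape_roll: roll of tape, 93 mm across, 25 mm high, a bystander; origin under its centre.
- brass_brush: brass brush, 170 mm long, a bystander; origin under its middle.
- doming_block: brass doming cube, 40 mm, a bystander; origin under its centre.
Mind the look-alikes: they are no part of the job. What is shaped like the bench_block but red, turquoise or yellow is not meant.

How it is judged:
By the outcome, as a careful person would: the job done as asked, in the order asked, and still so for the second after the job is handed in, with the robot touching nothing.
It also fails if it takes over 45 s, if anything falls off the work surface, if the arm or the gripper's body presses on something with over 40 N, if the wrist force passes 120 N, or if a joint passes its speed limit or range.

## Working session

There is one attempt and no reset: what is moved stays moved. The work goes in short steps, Python scripts to look and compute and a shell command to move; the robot and the scene stay as the last step left them, time stands still between calls to the robot, and variables do not carry over. Pictures are saved under pics/ and viewed, at most 10 in all, crops included, and the job is handed in when it is done.

```bash
mkdir -p pics; ls; python3 - <<'E'
from bench import arm
import cv2,json,numpy as np
for n in("scene","top"):
    f=arm.grab_frame(n); cv2.imwrite(f"pics/{n}0.png",f["color"][...,::-1])
    np.savez(f"{n}.npz",**f); print(n,f["vertical_fov"],f["cx"],f["cy"],np.round(f["R"],4).tolist(),f["t"])
print(arm.get_state())
E
```

```text
pics
scene 55.632470658045705 250.21664160751257 191.99486966444547 [[0.8107, -0.5854, -0.0015], [-0.4501, -0.6217, -0.641], [0.3744, 0.5204, -0.7675]] [-0.39846557  0.35668526  1.00486736]
top 54.57474349746838 255.23171480812337 194.5324824975557 [[-0.0134, -0.9997, 0.0223], [-0.9837, 0.0092, -0.1798], [0.1795, -0.0243, -0.9835]] [-0.01366072  0.52278719  1.23689735]
{'time': 0.1, 'qpos': array([ 1.23700290e+00,  2.38706537e-01, -1.41489857e-02,  1.31918822e+00,
       -2.88722057e-05,  1.57078000e+00]), 'qvel': array([-1.43875839e-04, -5.44383336e-05,  1.12461245e-03,  5.91168129e-04,
        5.68346176e-04, -1.18698609e-03]), 'joint_torque': array([-3.18165612e-04, -5.39721501e+01,  3.46997488e+01,  1.34233289e-02,
       -8.93272613e-05,  3.63065524e-06]), 'tool_pos': array([0.17189636, 0.49568169, 0.23075754]), 'eef_rot': array([-3.14034523e+00,  2.88518227e-05,  2.80781559e+00]), 'wrist_force': array([0.61821526, 0.20498571, 0.27842526]), 'moment': array([-0.03441274, -0.03184387,  0.07880804]), 'gripper_force': 0.0, 'gripper_width': 1.0002467751168562}
```

View pics/scene0.png

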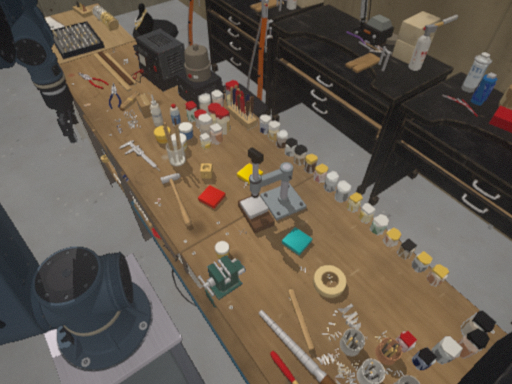

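View pics/top0.png

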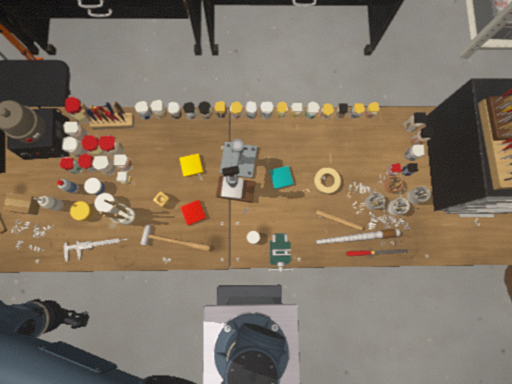

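The stand is near (270,195) in the scene view and (237,165) in the top view, with the handle near (256,156) and (232,171). I'll enlarge both.

```bash
python3 - <<'E'
import cv2
a=cv2.imread("pics/scene0.png")[140:240,220:320]; b=cv2.imread("pics/top0.png")[130:210,200:280]
cv2.imwrite("pics/c1.png",cv2.resize(a,(600,600),interpolation=cv2.INTER_CUBIC))
cv2.imwrite("pics/c2.png",cv2.resize(b,(560,560),interpolation=cv2.INTER_CUBIC))
E
```

```text
(no output)
```

View pics/c1.png

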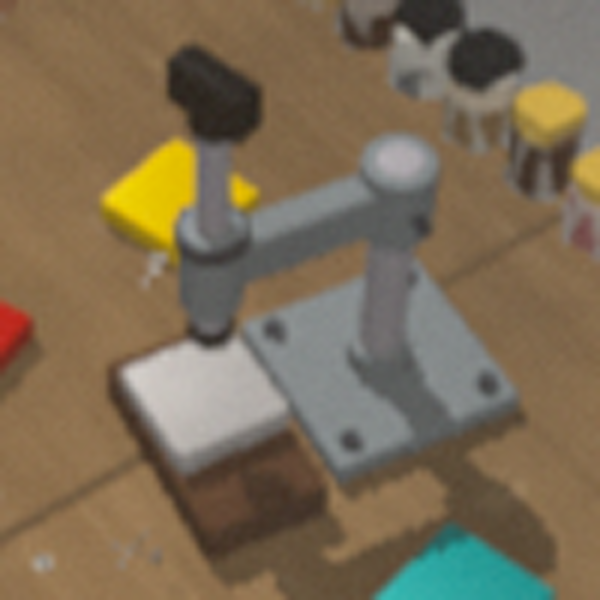

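View pics/c2.png

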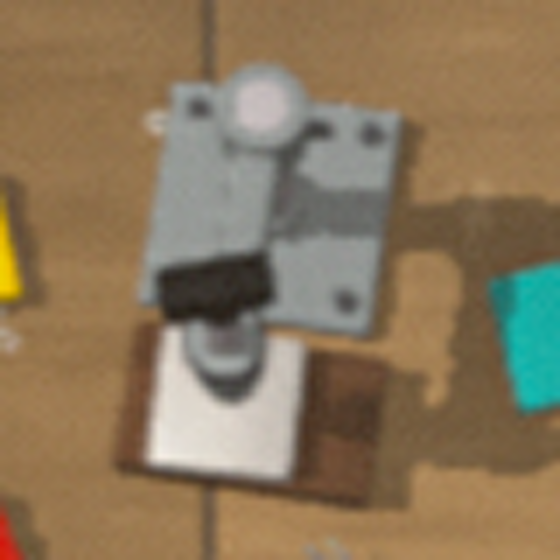

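The crops show these, in crop pixels:

| Feature | c1 (scene) | c2 (top) |
|---|---|---|
| Handle centre | (214,93) | (216,286) |
| Column top | (400,165) | (265,108) |
| Sleeve top | (213,230) | (225,340) |

The plate and steel block corners are also clear in both. I'll fit poses from them.

```bash
cat > h.py <<'E'
import numpy as np
from scipy.optimize import least_squares
C={n:dict(np.load(n+".npz")) for n in("scene","top")}
S={"scene":(6,220,140),"top":(7,200,130)}
def proj(n,X):
    c=C[n];f=192/np.tan(np.radians(c["vertical_fov"])/2);p=np.atleast_2d(X)@c["R"].T+c["t"]
    return p[:,:2]/p[:,2:]*f+[c["cx"],c["cy"]]
def px(n,uv):
    s,a,b=S[n];return (np.atleast_2d(uv)+.5)/s-.5+[a,b]
def place(x,y,w,L):
    c,s=np.cos(w),np.sin(w);L=np.array(L,float);return L@np.array([[c,s,0],[-s,c,0],[0,0,1]])+[x,y,0]
E
python3 - <<'E'
from h import *
# top view: image up=+x, left=+y. plate corners order in top: far-left, far-right, near-right, near-left
obs={"scene":[(415,265),(520,393),(343,470),(243,325),(400,163),(214,93)],
"top":[(172,85),(403,116),(365,330),(140,300),(265,106),(216,286)]}
a=.06
def r(p):
    x,y,w,h=p
    P=place(x,y,w,[(a,a,.016),(a,-a,.016),(-a,-a,.016),(-a,a,.016),(0,0,.181),(-.11,0,h)])
    return np.concatenate([(proj(n,P)-px(n,obs[n])).ravel() for n in obs])
s=least_squares(r,[.6,0.05,0,.26],loss="soft_l1");print(s.x);print(r(s.x).reshape(-1,2).round(1).tolist())
x,y,w,h=s.x;print("handle",place(x,y,w,[(-.11,0,h)]),"twist0 yaw",w)
# free handle, via triangulation
def t(p):return np.concatenate([(proj(n,p)-px(n,obs[n][5])).ravel() for n in obs])
q=least_squares(t,[.5,0,.26]);print("handle tri",q.x,q.fun)
# block: corners far-left? far-right near-right near-left
ob={"scene":[(290,408),(183,462),(122,372)],"top":[(308,345),(295,478),(147,465)]}
b=.035
def rb(p):
    x,y,w,z=p;P=place(x,y,w,[(b,-b,z),(-b,-b,z),(-b,b,z)])
    return np.concatenate([(proj(n,P)-px(n,ob[n])).ravel() for n in ob])
s=least_squares(rb,[.5,0,0,.05]);print("block",s.x,s.fun.round(1))
E
```

```text
[ 0.6586792   0.03867159 -0.15388361  0.27905499]
[[0.1, -1.8], [0.7, 0.4], [-0.4, 0.6], [-0.7, -0.1], [0.2, -0.4], [0.1, -0.1], [0.2, -0.8], [0.0, -0.6], [0.8, 0.8], [-0.4, 0.3], [-0.3, 0.0], [0.1, 0.3]]
handle [[0.54997904 0.05553206 0.27905499]] twist0 yaw -0.15388360670043746
handle tri [0.55055258 0.05603379 0.27814659] [ 0.16067612 -0.04529442 -0.06894114  0.15398937]
block [ 0.54923381  0.05923177 -0.11252362  0.0476833 ] [ 0.5  0.3 -0.3 -0.2 -0.4 -0.  -0.1 -0.5 -0.4  0.2  0.5  0. ]
```

Careful with the scale: shifts go in shares of 0.4 m and turns go in shares of 2 rad. That gives: -0.026 m / 0.4 = -0.065, 0.12 rad / 2 = 0.06.

```bash
echo '{"ticks": [[0,0,-0.065,0,0,0.06],[0,0,-0.065,0,0,0.06],[0,0,-0.065,0,0,0.06],[0,0,-0.065,0,0,0.06],[0,0,-0.065,0,0,0.06]]}' > next.json && python3 -m crank next.json 1.0 60; echo '{"ticks": [[0,0,0,0,0,0.06],[0,0,0,0,0,0.06],[0,0,0,0,0,0.06],[0,0,0,0,0,0.035],[0,0,0,0,0,0]]}' > next.json && python3 -m crank next.json
cat > d.py <<'E'
import sys,numpy as np
from bench import arm
from scipy.spatial.transform import Rotation as R
s=arm.get_state();g=np.array([float(v) for v in sys.argv[1:4]]);r=R.from_euler("xyz",s["eef_rot"])
print("tool delta",(r.inv().apply(g-s["tool_pos"])).round(4),"tilt/rot",(r.inv()*R.from_euler("xyz",[np.pi,0,float(sys.argv[4])])).as_rotvec().round(4),"q",s["qpos"].round(3),s["wrist_force"].round(2),s["moment"].round(3))
E
python3 d.py .550 .0557 .36 1.78
```

```text
time: 0.52
tool_pos: [0.1719, 0.4957, 0.3623]
eef_rot: [-3.141, 0.0, 2.202]
wrist_force: [0.2, 0.6, -0.3]
gripper_width: 1.001
gripper_force: 0.0
time: 0.93
tool_pos: [0.172, 0.4959, 0.361]
eef_rot: [-3.141, 0.001, 1.775]
wrist_force: [0.3, -0.0, -0.5]
gripper_width: 1.001
gripper_force: 0.0
tool delta [-0.5076  0.2811  0.0012] tilt/rot [-0.0004  0.0007 -0.0054] q [ 1.237  0.233  0.307  1.646 -0.     2.604] [ 0.32 -0.04 -0.46] [ 0.047 -0.009  0.036]
```

Converted, -0.034 m / 0.4 = -0.085, 0.0187 m / 0.4 = 0.0468.

```bash
for i in 1; do :; done
echo '{"ticks": [[-0.085,0.0468,0,0,0,0],[-0.085,0.0468,0,0,0,0],[-0.085,0.0468,0,0,0,0],[-0.085,0.0468,0,0,0,0],[-0.085,0.0468,0,0,0,0]]}' > next.json && python3 -m crank next.json >/dev/null
echo '{"ticks": [[-0.085,0.0468,0,0,0,0],[-0.085,0.0468,0,0,0,0],[-0.085,0.0468,0,0,0,0],[-0.085,0.0468,0,0,0,0],[-0.085,0.0468,0,0,0,0]]}' > next.json && python3 -m crank next.json | head -2
echo '{"ticks": [[-0.085,0.0468,0,0,0,0],[-0.085,0.0468,0,0,0,0],[-0.085,0.0468,0,0,0,0],[-0.085,0.0468,0,0,0,0],[0,0,0,0,0,0]]}' > next.json && python3 -m crank next.json
python3 d.py .550 .0557 .36 1.78
```

```text
time: 1.77
tool_pos: [0.4257, 0.1999, 0.3613]
time: 2.18
tool_pos: [0.5294, 0.0794, 0.3598]
eef_rot: [-3.141, 0.002, 1.776]
wrist_force: [-1.1, 0.2, -0.7]
gripper_width: 1.0
gripper_force: 0.0
tool delta [-0.0274  0.0154 -0.0002] tilt/rot [-0.0011  0.0017 -0.0036] q [ 0.15   0.252  0.33   1.65  -0.002  1.515] [-1.12  0.24 -0.65] [0.084 0.041 0.051]
```

Converted, -0.0274 m / 0.4 = -0.0685, 0.025 m / 0.4 = 0.0625.

```bash
echo '{"ticks": [[-0.0685,0.0385,0,0,0,0],[0,0,0.0625,0,0,0],[0,0,0.0625,0,0,0],[0,0,0.05,0,0,0],[0,0,0,0,0,0]]}' > next.json && python3 -m crank next.json
python3 d.py .550 .0557 .2595 1.78; python3 - <<'E'
from bench import arm
import cv2,numpy as np
a=arm.grab_frame("scene")["color"][110:210,200:300,::-1];b=arm.grab_frame("top")["color"][130:210,190:270,::-1]
cv2.imwrite("pics/g1.png",np.hstack([cv2.resize(v,(400,400),interpolation=cv2.INTER_CUBIC) for v in(a,b)]))
E
```

```text
time: 2.6
tool_pos: [0.545, 0.0601, 0.2873]
eef_rot: [-3.135, -0.001, 1.78]
wrist_force: [-0.4, 0.7, 0.4]
gripper_width: 0.998
gripper_force: 0.0
tool delta [-0.0054  0.0042  0.0278] tilt/rot [-0.0065 -0.0007 -0.    ] q [ 0.11   0.273  0.176  1.481 -0.     1.471] [-0.41  0.68  0.44] [ 0.004 -0.071 -0.032]
```

View pics/g1.png

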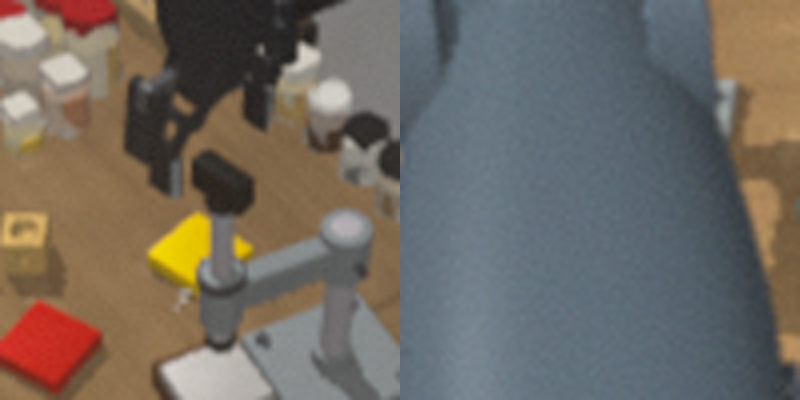

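The fingers straddle the handle at about (222,180) of the left panel, with one on each side of its flats. The top view is hidden by the arm. I'll descend and close on it.

Converted, 0.014 m / 0.4 = 0.035, 0.0138 m / 0.4 = 0.0345.

```bash
echo '{"ticks": [[-0.0135,0.0105,0,0,0,0],[0,0,0.035,0,0,0],[0,0,0.0345,0,0,0],[0,0,0,0,0,0],[0,0,0,0,0,0]]}' > next.json && python3 -m crank next.json
python3 d.py .550 .0557 .2595 1.78;echo '{"ticks": [[0,0,0,0,0,0],[0,0,0,0,0,0],[0,0,0,0,0,0],[0,0,0,0,0,0],[0,0,0,0,0,0]]}' > next.json && python3 -m crank next.json 0.4 30; python3 d.py .550 .0557 .2595 1.78
```

```text
time: 3.12
tool_pos: [0.5524, 0.0558, 0.2645]
eef_rot: [3.141, 0.0, 1.778]
wrist_force: [-0.1, 0.2, 0.6]
gripper_width: 1.002
gripper_force: 0.0
tool delta [ 0.0004 -0.0023  0.005 ] tilt/rot [ 0.0007  0.0002 -0.0017] q [ 0.101  0.282  0.132  1.419 -0.     1.464] [-0.09  0.15  0.6 ] [ 0.002  0.029 -0.065]
time: 3.53
tool_pos: [0.5521, 0.0559, 0.2639]
eef_rot: [3.141, 0.0, 1.778]
wrist_force: [-0.3, 0.5, -0.4]
gripper_width: 0.403
gripper_force: 0.0
tool delta [ 0.0002 -0.0021  0.0044] tilt/rot [ 0.0004  0.0002 -0.0021] q [ 0.101  0.282  0.13   1.418 -0.     1.465] [-0.28  0.45 -0.42] [-0.022  0.02   0.006]
```

Converted, 0.004 m / 0.4 = 0.01, -0.002 m / 0.4 = -0.005.

```bash
echo '{"ticks": [[0,-0.005,0.01,0,0,0],[0,0,0,0,0,0],[0,0,0,0,0,0],[0,0,0,0,0,0],[0,0,0,0,0,0]]}' > next.json && python3 -m crank next.json 0.15 30; python3 d.py .550 .0557 .2595 1.78
```

```text
time: 3.95
tool_pos: [0.5499, 0.0556, 0.2594]
eef_rot: [-3.141, -0.0, 1.778]
wrist_force: [-2.1, 0.9, -0.5]
gripper_width: 0.227
gripper_force: 59.2
tool delta [ 0.0001  0.0002 -0.0001] tilt/rot [-0.0003 -0.0002 -0.0021] q [0.101 0.279 0.115 1.406 0.    1.464] [-2.11  0.85 -0.5 ] [ 0.303 -0.213  0.02 ]
```

```bash
echo '{"ticks": [[0,0,0,0,0,0],[0,0,0,0,0,0],[0,0,0,0,0,0]]}' > next.json && python3 -m crank next.json 0 30; python3 d.py .550 .0557 .2595 1.78
```

```text
time: 4.2
tool_pos: [0.5499, 0.0556, 0.2594]
eef_rot: [-3.141, -0.0, 1.778]
wrist_force: [-1.7, 1.2, -0.2]
gripper_width: 0.229
gripper_force: 59.2
tool delta [ 0.0001  0.0001 -0.0001] tilt/rot [-0.0003 -0.0001 -0.0021] q [0.101 0.28  0.115 1.407 0.    1.464] [-1.68  1.24 -0.19] [ 0.41  -0.082  0.012]
```

Converted, -0.12 rad / 2 = -0.06.

```bash
echo '{"ticks": [[0,0,0,0,0,-0.05],[0,0,0,0,0,-0.06],[0,0,0,0,0,-0.06],[0,0,0,0,0,-0.06]]}' > next.json && python3 -m crank next.json; python3 d.py .550 .0557 .2595 2.878
```

```text
time: 4.53
tool_pos: [0.5504, 0.0551, 0.2594]
eef_rot: [3.142, 0.001, 2.243]
wrist_force: [0.6, -0.1, -1.0]
gripper_width: 0.227
gripper_force: 59.0
tool delta [ 0.0007  0.0001 -0.0001] tilt/rot [-2.000e-04  7.000e-04 -6.348e-01] q [ 1.000e-01  2.800e-01  1.150e-01  1.406e+00 -1.000e-03  9.990e-01] [ 0.56 -0.07 -0.96] [ 0.215 -0.51  -0.066]
```

Converted, -0.12 rad / 2 = -0.06.

```bash
echo '{"ticks": [[0,0,0,0,0,-0.06],[0,0,0,0,0,-0.06],[0,0,0,0,0,-0.06],[0,0,0,0,0,-0.06],[0,0,0,0,0,-0.06]]}' > next.json && python3 -m crank next.json; echo '{"ticks": [[0,0,0,0,0,-0.02],[0,0,0,0,0,0],[0,0,0,0,0,0]]}' > next.json && python3 -m crank next.json; python3 d.py .550 .0557 .2595 2.878
```

```text
time: 4.95
tool_pos: [0.5508, 0.0555, 0.2594]
eef_rot: [3.141, 0.001, 2.844]
wrist_force: [3.1, 1.0, -2.1]
gripper_width: 0.227
gripper_force: 58.8
time: 5.2
tool_pos: [0.5506, 0.0555, 0.2594]
eef_rot: [3.141, 0.001, 2.876]
wrist_force: [3.3, 0.3, -0.1]
gripper_width: 0.227
gripper_force: 57.9
tool delta [ 0.0006 -0.     -0.0001] tilt/rot [ 0.0003  0.0008 -0.002 ] q [ 0.101  0.28   0.115  1.405 -0.     0.366] [ 3.26  0.34 -0.15] [ 0.145 -0.79   0.036]
```

```bash
echo '{"ticks": [[0,0,0.0125,0,0,0],[0,0,0.0125,0,0,0],[0,0,0.0125,0,0,0],[0,0,0.0125,0,0,0]]}' > next.json && python3 -m crank next.json; echo '{"ticks": [[0,0,0.0125,0,0,0],[0,0,0.0125,0,0,0],[0,0,0.01,0,0,0],[0,0,0.005,0,0,0],[0,0,0,0,0,0]]}' > next.json && python3 -m crank next.json; python3 d.py .550 .0557 .2235 2.878
```

```text
time: 5.53
tool_pos: [0.5504, 0.0555, 0.2391]
eef_rot: [3.141, 0.001, 2.877]
wrist_force: [4.0, 0.6, 1.0]
gripper_width: 0.229
gripper_force: 58.1
time: 5.95
tool_pos: [0.5499, 0.0555, 0.2228]
eef_rot: [-3.141, -0.001, 2.878]
wrist_force: [3.5, 0.2, -4.0]
gripper_width: 0.225
gripper_force: 48.6
tool delta [-0.      0.0002 -0.0007] tilt/rot [-0.0002 -0.0006 -0.0002] q [0.101 0.289 0.035 1.317 0.    0.364] [ 3.51  0.21 -3.96] [ 0.153 -0.984 -0.044]
```

Converted, 0.001 m / 0.4 = 0.0025.

```bash
cat > ok.py <<'E'
import sys
from bench import arm
s=arm.get_state();f=s["wrist_force"][2];print(round(s["time"],2),s["tool_pos"].round(4),s["wrist_force"].round(2),s["gripper_width"].round(3));sys.exit(abs(f)>5)
E
echo '{"ticks": [[0,0,0,0,0,0],[0,0,0,0,0,0]]}' > next.json && python3 -m crank next.json>/dev/null; python3 ok.py
echo '{"ticks": [[0,0,0.0025,0,0,0],[0,0,0,0,0,0]]}' > next.json && python3 -m crank next.json>/dev/null; python3 ok.py && 
echo '{"ticks": [[0,0,0.0025,0,0,0],[0,0,0,0,0,0]]}' > next.json && python3 -m crank next.json>/dev/null; python3 ok.py && 
echo '{"ticks": [[0,0,0.0025,0,0,0],[0,0,0,0,0,0]]}' > next.json && python3 -m crank next.json>/dev/null; python3 ok.py && 
echo '{"ticks": [[0,0,0.0025,0,0,0],[0,0,0,0,0,0]]}' > next.json && python3 -m crank next.json>/dev/null; python3 ok.py
```

```text
Traceback (most recent call last):
  File "ok.py", line 3, in <module>
    s=arm.get_state();f=s["wrist_force"][2];print(round(s["time"],2),s["tool_pos"].round(4),s["wrist_force"].round(2),s["gripper_width"].round(3));sys.exit(abs(f)>5)
                                                                                                                      ^^^^^^^^^^^^^^^^^^^^^^^^
AttributeError: 'float' object has no attribute 'round'
Traceback (most recent call last):
  File "ok.py", line 3, in <module>
    s=arm.get_state();f=s["wrist_force"][2];print(round(s["time"],2),s["tool_pos"].round(4),s["wrist_force"].round(2),s["gripper_width"].round(3));sys.exit(abs(f)>5)
                                                                                                                      ^^^^^^^^^^^^^^^^^^^^^^^^
AttributeError: 'float' object has no attribute 'round'
Traceback (most recent call last):
  File "ok.py", line 3, in <module>
    s=arm.get_state();f=s["wrist_force"][2];print(round(s["time"],2),s["tool_pos"].round(4),s["wrist_force"].round(2),s["gripper_width"].round(3));sys.exit(a
[... 379 characters left out ...]
_force"].round(2),s["gripper_width"].round(3));sys.exit(abs(f)>5)
                                                                                                                      ^^^^^^^^^^^^^^^^^^^^^^^^
AttributeError: 'float' object has no attribute 'round'
Traceback (most recent call last):
  File "ok.py", line 3, in <module>
    s=arm.get_state();f=s["wrist_force"][2];print(round(s["time"],2),s["tool_pos"].round(4),s["wrist_force"].round(2),s["gripper_width"].round(3));sys.exit(abs(f)>5)
                                                                                                                      ^^^^^^^^^^^^^^^^^^^^^^^^
AttributeError: 'float' object has no attribute 'round'
```

Converted, 0.001 m / 0.4 = 0.0025.

```bash
sed -i 's/,s\["gripper_width"\].round(3)//' ok.py; set -e
python3 ok.py
echo '{"ticks": [[0,0,0.0025,0,0,0],[0,0,0,0,0,0]]}' > next.json && python3 -m crank next.json>/dev/null; python3 ok.py
echo '{"ticks": [[0,0,0.0025,0,0,0],[0,0,0,0,0,0]]}' > next.json && python3 -m crank next.json>/dev/null; python3 ok.py
echo '{"ticks": [[0,0,0.0025,0,0,0],[0,0,0,0,0,0]]}' > next.json && python3 -m crank next.json>/dev/null; python3 ok.py
echo '{"ticks": [[0,0,0.0025,0,0,0],[0,0,0,0,0,0]]}' > next.json && python3 -m crank next.json>/dev/null; python3 ok.py
```

```text
6.28 [0.5498 0.0554 0.2224] [ 3.1   1.51 -1.87]False
```

Converted, 0.001 m / 0.4 = 0.0025.

```bash
sed -i 's/sys.exit(abs(f)>5)/sys.exit(int(abs(f)>5))/' ok.py; set -e
echo '{"ticks": [[0,0,0.0025,0,0,0],[0,0,0,0,0,0]]}' > next.json && python3 -m crank next.json>/dev/null; python3 ok.py
echo '{"ticks": [[0,0,0.0025,0,0,0],[0,0,0,0,0,0]]}' > next.json && python3 -m crank next.json>/dev/null; python3 ok.py
echo '{"ticks": [[0,0,0.0025,0,0,0],[0,0,0,0,0,0]]}' > next.json && python3 -m crank next.json>/dev/null; python3 ok.py
echo '{"ticks": [[0,0,0.0025,0,0,0],[0,0,0,0,0,0]]}' > next.json && python3 -m crank next.json>/dev/null; python3 ok.py
echo '{"ticks": [[0,0,0.0025,0,0,0],[0,0,0,0,0,0]]}' > next.json && python3 -m crank next.json>/dev/null; python3 ok.py
echo '{"ticks": [[0,0,0.0025,0,0,0],[0,0,0,0,0,0]]}' > next.json && python3 -m crank next.json>/dev/null; python3 ok.py
echo '{"ticks": [[0,0,0.0025,0,0,0],[0,0,0,0,0,0]]}' > next.json && python3 -m crank next.json>/dev/null; python3 ok.py
echo '{"ticks": [[0,0,0.0025,0,0,0],[0,0,0,0,0,0]]}' > next.json && python3 -m crank next.json>/dev/null; python3 ok.py
```

```text
6.45 [0.5499 0.0554 0.2215] [ 2.98  0.8  -2.06]
6.62 [0.5499 0.0554 0.2205] [ 3.32  0.89 -1.13]
6.78 [0.5499 0.0554 0.2194] [ 2.94  0.88 -1.19]
6.95 [0.5499 0.0555 0.2183] [ 2.96  0.81 -1.3 ]
7.12 [0.5499 0.0555 0.2173] [ 3.24  1.61 -0.82]
7.28 [0.5499 0.0555 0.2163] [ 3.32  0.65 -2.63]
7.45 [0.5499 0.0555 0.2153] [ 2.38  0.92 -1.45]
7.62 [0.5499 0.0554 0.2143] [ 2.99  0.42 -1.63]
```

Converted, 0.0008 m / 0.4 = 0.002.

```bash
sed -i 's/abs(f)>5/f>1.5/' ok.py; set -e
echo '{"ticks": [[0,0,0.002,0,0,0],[0,0,0,0,0,0]]}' > next.json && python3 -m crank next.json>/dev/null; python3 ok.py
echo '{"ticks": [[0,0,0.002,0,0,0],[0,0,0,0,0,0]]}' > next.json && python3 -m crank next.json>/dev/null; python3 ok.py
echo '{"ticks": [[0,0,0.002,0,0,0],[0,0,0,0,0,0]]}' > next.json && python3 -m crank next.json>/dev/null; python3 ok.py
echo '{"ticks": [[0,0,0.002,0,0,0],[0,0,0,0,0,0]]}' > next.json && python3 -m crank next.json>/dev/null; python3 ok.py
echo '{"ticks": [[0,0,0.002,0,0,0],[0,0,0,0,0,0]]}' > next.json && python3 -m crank next.json>/dev/null; python3 ok.py
echo '{"ticks": [[0,0,0.002,0,0,0],[0,0,0,0,0,0]]}' > next.json && python3 -m crank next.json>/dev/null; python3 ok.py
echo '{"ticks": [[0,0,0.002,0,0,0],[0,0,0,0,0,0]]}' > next.json && python3 -m crank next.json>/dev/null; python3 ok.py
echo '{"ticks": [[0,0,0.002,0,0,0],[0,0,0,0,0,0]]}' > next.json && python3 -m crank next.json>/dev/null; python3 ok.py
echo '{"ticks": [[0,0,0.002,0,0,0],[0,0,0,0,0,0]]}' > next.json && python3 -m crank next.json>/dev/null; python3 ok.py
echo '{"ticks": [[0,0,0.002,0,0,0],[0,0,0,0,0,0]]}' > next.json && python3 -m crank next.json>/dev/null; python3 ok.py
echo '{"ticks": [[0,0,0.002,0,0,0],[0,0,0,0,0,0]]}' > next.json && python3 -m crank next.json>/dev/null; python3 ok.py
echo '{"ticks": [[0,0,0.002,0,0,0],[0,0,0,0,0,0]]}' > next.json && python3 -m crank next.json>/dev/null; python3 ok.py
```

```text
7.78 [0.55   0.0555 0.2136] [ 2.9   0.26 -1.06]
7.95 [0.55   0.0555 0.2128] [ 2.29  0.4  -0.89]
8.12 [0.5499 0.0555 0.212 ] [ 3.08  1.47 -1.13]
8.28 [0.55   0.0555 0.2112] [ 1.63 -0.81 -0.43]
8.45 [0.55   0.0555 0.2104] [ 2.43  0.55 -0.82]
8.62 [0.5499 0.0555 0.2096] [ 3.52  0.37 -1.1 ]
8.78 [0.55   0.0554 0.2088] [ 1.94  0.71 -1.2 ]
8.95 [0.5501 0.0555 0.2083] [2.34 0.05 1.77]
```

Converted, 0.0003 m / 0.4 = 0.0008.

```bash
sed -i 's/f>1.5/f>7.5/' ok.py; set -e
echo '{"ticks": [[0,0,0,0,0,0],[0,0,0,0,0,0]]}' > next.json && python3 -m crank next.json>/dev/null; python3 ok.py
echo '{"ticks": [[0,0,0.0008,0,0,0],[0,0,0,0,0,0]]}' > next.json && python3 -m crank next.json>/dev/null; python3 ok.py
echo '{"ticks": [[0,0,0.0008,0,0,0],[0,0,0,0,0,0]]}' > next.json && python3 -m crank next.json>/dev/null; python3 ok.py
echo '{"ticks": [[0,0,0.0008,0,0,0],[0,0,0,0,0,0]]}' > next.json && python3 -m crank next.json>/dev/null; python3 ok.py
```

```text
9.12 [0.5501 0.0555 0.2083] [2.81 0.33 2.91]
9.28 [0.5502 0.0555 0.2082] [2.59 0.87 4.67]
9.45 [0.5502 0.0555 0.2081] [1.83 0.71 6.37]
9.62 [0.5503 0.0554 0.208 ] [1.44 0.73 7.74]
```

Converted, 0.0002 m / 0.4 = 0.0005.

```bash
echo '{"ticks": [[0,0,0.0005,0,0,0],[0,0,0,0,0,0]]}' > next.json && python3 -m crank next.json>/dev/null; python3 ok.py
echo '{"ticks": [[0,0,0,0,0,0]]}' > next.json && python3 -m crank next.json>/dev/null; python3 ok.py
echo '{"ticks": [[0,0,0,0,0,0]]}' > next.json && python3 -m crank next.json>/dev/null; python3 ok.py; python3 d.py .55 .0555 .208 2.878
```

```text
9.78 [0.5503 0.0555 0.2079] [ 1.31 -0.52  8.9 ]
9.87 [0.5503 0.0555 0.2079] [1.   0.86 9.  ]
9.95 [0.5503 0.0555 0.2079] [1.43 0.06 9.14]
tool delta [ 0.0003 -0.0001 -0.0001] tilt/rot [ 0.0004  0.0013 -0.0002] q [ 0.101  0.294  0.003  1.279 -0.     0.364] [1.43 0.06 9.14] [ 0.09  -0.103 -0.029]
```

Converted, 0.1 rad / 2 = 0.05.

```bash
echo '{"ticks": [[0,0,0,0,0,0.04],[0,0,0,0,0,0.05]]}' > next.json && python3 -m crank next.json>/dev/null; python3 ok.py
echo '{"ticks": [[0,0,0,0,0,0.05]]}' > next.json && python3 -m crank next.json>/dev/null; python3 ok.py; echo '{"ticks": [[0,0,0,0,0,0]]}' > next.json && python3 -m crank next.json>/dev/null; python3 d.py .55 .0555 .208 1.78
```

```text
10.12 [0.5502 0.0555 0.2079] [0.57 0.76 8.87]
10.2 [0.5502 0.0555 0.2079] [ 0.54 -0.12  9.48]
tool delta [ 0.0002 -0.0001 -0.0001] tilt/rot [1.100e-03 6.000e-04 8.115e-01] q [ 0.101  0.294  0.003  1.279 -0.     0.651] [ 0.92 -0.4   9.08] [ 0.128 -0.066 -0.049]
```

Converted, 0.11 rad / 2 = 0.055.

```bash
echo '{"ticks": [[0,0,0,0,0,0.055],[0,0,0,0,0,0.055]]}' > next.json && python3 -m crank next.json>/dev/null; python3 ok.py
echo '{"ticks": [[0,0,0,0,0,0.055],[0,0,0,0,0,0.055]]}' > next.json && python3 -m crank next.json>/dev/null; python3 ok.py; echo '{"ticks": [[0,0,0,0,0,0.055],[0,0,0,0,0,0.055],[0,0,0,0,0,0.05],[0,0,0,0,0,0]]}' > next.json && python3 -m crank next.json>/dev/null; python3 d.py .55 .0555 .208 1.74
```

```text
10.45 [0.5502 0.0556 0.2079] [-0.3  -0.22  9.53]
10.62 [0.5501 0.0556 0.2079] [-0.13  1.9  10.25]
tool delta [-0.0007  0.0001 -0.0001] tilt/rot [ 0.0007 -0.0013  0.0921] q [1.010e-01 2.930e-01 3.000e-03 1.280e+00 1.000e-03 1.411e+00] [-1.55  2.6  10.41] [0.687 0.212 0.052]
```

Converted, 0.04 rad / 2 = 0.02.

```bash
cat > t.py <<'E'
from bench import arm
s=arm.get_state();print(round(s["time"],2),s["eef_rot"].round(4),s["wrist_force"].round(2),s["moment"].round(3),s["joint_torque"][5].round(3),s["qpos"][5].round(3),round(s["gripper_width"],3),s["gripper_force"])
E
python3 t.py
echo '{"ticks": [[0,0,0,0,0,0.02],[0,0,0,0,0,0]]}' > next.json && python3 -m crank next.json>/dev/null; python3 t.py
echo '{"ticks": [[0,0,0,0,0,0.015],[0,0,0,0,0,0]]}' > next.json && python3 -m crank next.json>/dev/null; python3 t.py
echo '{"ticks": [[0,0,0,0,0,0.015],[0,0,0,0,0,0]]}' > next.json && python3 -m crank next.json>/dev/null; python3 t.py
```

```text
10.95 [ 3.1409e+00 -1.3000e-03  1.8321e+00] [-1.55  2.6  10.41] [0.687 0.212 0.052] 1.785 1.411 0.23 49.53722084930632
11.12 [ 3.1409e+00 -1.3000e-03  1.7962e+00] [-2.01  3.5  10.46] [0.829 0.262 0.012] 0.616 1.447 0.23 49.5712490916776
11.28 [ 3.1411e+00 -1.3000e-03  1.7669e+00] [-1.79  4.34  9.82] [0.832 0.288 0.017] 0.465 1.476 0.228 49.619286227971315
11.45 [ 3.1410e+00 -1.4000e-03  1.7369e+00] [-2.4   3.75  9.68] [0.818 0.195 0.015] 0.465 1.506 0.229 49.62799986984464
```

Converted, 0.02 rad / 2 = 0.01.

```bash

echo '{"ticks": [[0,0,0,0,0,0.01],[0,0,0,0,0,0]]}' > next.json && python3 -m crank next.json>/dev/null; python3 t.py
echo '{"ticks": [[0,0,0,0,0,0.01],[0,0,0,0,0,0]]}' > next.json && python3 -m crank next.json>/dev/null; python3 t.py
echo '{"ticks": [[0,0,0,0,0,0.01],[0,0,0,0,0,0]]}' > next.json && python3 -m crank next.json>/dev/null; python3 t.py
```

```text
11.62 [ 3.1411e+00 -1.6000e-03  1.7179e+00] [-1.62  2.68 10.19] [0.872 0.238 0.334] 0.695 1.525 0.229 49.7268802743929
11.78 [ 3.1411e+00 -1.8000e-03  1.6985e+00] [-1.93  4.45 10.58] [1.034 0.24  0.747] 1.047 1.545 0.229 50.42257561304723
11.95 [ 3.141e+00 -1.700e-03  1.679e+00] [-2.29  5.15 10.11] [1.067 0.224 0.982] 1.261 1.564 0.231 54.29983464375255
```

Converted, -0.03 rad / 2 = -0.015.

```bash

echo '{"ticks": [[0,0,0,0,0,-0.015],[0,0,0,0,0,0]]}' > next.json && python3 -m crank next.json>/dev/null; python3 t.py
echo '{"ticks": [[0,0,0,0,0,0],[0,0,0,0,0,0],[0,0,0,0,0,0],[0,0,0,0,0,0]]}' > next.json && python3 -m crank next.json 0.6 >/dev/null; python3 t.py
echo '{"ticks": [[0,0,-0.0375,0,0,0],[0,0,-0.0625,0,0,0],[0,0,-0.075,0,0,0],[0,0,-0.075,0,0,0],[0,0,-0.075,0,0,0]]}' > next.json && python3 -m crank next.json
```

```text
12.12 [ 3.1410e+00 -1.3000e-03  1.7107e+00] [-1.72  3.44  8.99] [0.834 0.192 0.407] -0.025 1.532 0.224 49.83511071855901
12.45 [-3.1402e+00  2.0000e-04  1.7076e+00] [ 0.96  0.01 -0.35] [ 0.005 -0.007  0.024] -0.0 1.534 0.601 0.0
time: 12.87
tool_pos: [0.5495, 0.0553, 0.338]
eef_rot: [-3.141, 0.0, 1.708]
wrist_force: [0.8, 0.4, 0.2]
gripper_width: 0.6
gripper_force: 0.0
```

Converted, 0.034 m / 0.4 = 0.085, -0.0187 m / 0.4 = -0.0468.

```bash
echo '{"ticks": [[0.085,-0.0468,0,0,0,0],[0.085,-0.0468,0,0,0,0],[0.085,-0.0468,0,0,0,0],[0.085,-0.0468,0,0,0,0],[0.085,-0.0468,0,0,0,0]]}' > next.json && python3 -m crank next.json >/dev/null; echo '{"ticks": [[0.085,-0.0468,0,0,0,0],[0.085,-0.0468,0,0,0,0],[0.085,-0.0468,0,0,0,0],[0,0,0,0,0,0],[0,0,0,0,0,0]]}' > next.json && python3 -m crank next.json; python3 - <<'E'
from bench import arm
import cv2,numpy as np
a=arm.grab_frame("scene")["color"][140:240,220:320,::-1];b=arm.grab_frame("top")["color"][130:210,200:280,::-1]
cv2.imwrite("pics/g2.png",np.hstack([cv2.resize(v,(400,400),interpolation=cv2.INTER_CUBIC) for v in(a,b)]))
E
```

```text
time: 13.7
tool_pos: [0.3633, 0.3058, 0.3368]
eef_rot: [-3.141, 0.001, 1.712]
wrist_force: [0.3, 0.4, 0.7]
gripper_width: 0.602
gripper_force: 0.0
```

View pics/g2.png

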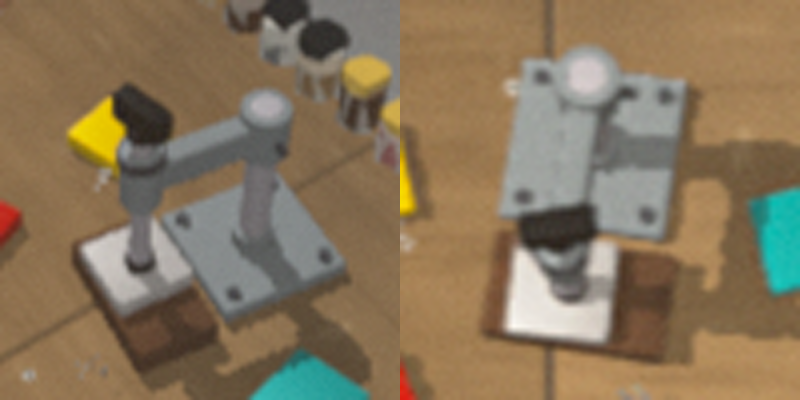

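The foot now rests on the steel block at about (140,262) in the left panel. The handle is back at the locked angle, at (143,115), and the block lies where it was.

```bash
python3 -c "
from bench import arm
print(arm.finish_job())"
```

```text
the job is handed in; nothing more can be done
None
```

The steel block is clamped under the foot at about 10 N, the rod is locked at its clockwise stop, the gripper is clear, and the job was handed in at about 14 s; no verdict came back.

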